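# Free the sliding keypad tray in the control room

### The job

On the desk a keypad tray is locked on its short rail by a sprung plunger with a red T-handle. Pull the handle straight up, twist it clockwise (seen from above) until you feel the end stop, let it drop into the rest notch so that it stays retracted, and let go; then slide the tray gently along the rail right up to the far end stop and leave it there with the plunger still parked. Do not force the plunger against its stops, and leave the mug, the radio handset and the memo block where they are.

Things in the scene. Friction and masses are not known exactly. Their poses are not given: they have to be found in the camera images.
- rail: Fixed low rail unit on the desk, 100 x 420 mm aluminium foot with a black rail on it along its own y axis and a dark end stop 42 mm high at each end. Origin: centre of its underside, on the desk. The tray starts at the -y end and slides to +y. z up.
- tray (a joint): Position of the white keypad tray (130 x 240 mm, 0.9 kg with keypad) along the rail, m: 0 at the start (locked end), growing towards the rail's +y, 0.120 against the end stop. While the plunger is down its tip sits in a hole of the rail with about 2 mm play either way. Freed, the tray slides against about 1.5 N of friction and stays where it is left.
- post_mid (a point): Middle of the gripping part of the blue upright round post (16 mm diameter, 60 mm tall, top 18 mm above this point, free height below 42 mm) near the +y end of the tray, for pulling or pushing the tray. Moves with the tray; its axes are those of the rail.
- handle_mid (a point): Centre of the plunger's red T-handle bar: 44 mm long (its own x axis), 14 mm wide (y), 28 mm tall (z up). It rises and turns with the handle. At the start the bar lies about along the rail's x axis. The bar's underside is 14 mm below this point; the keypad starts 50 mm to the rail's +y side of it and its top is at least 30 mm lower than this point.
- plunger (a joint): Lift of the plunger, m: 0 fully down (tray locked). The spring pushes it down with 7.5 N at 0, 12 N at 0.015. The brass guide pin clears the hump before the rest notch at a lift above 0.014; the cap plate stops the pin at 0.0185 (hard: do not press on it). Parked in the rest notch it reads about 0.0095. Let go before the hump it springs back down.
- twist (a joint): Turn of the handle, rad, clockwise seen from above is positive; starts near 0. The rest notch lies anywhere from 0.60 to 1.40, different on every unit and not readable: find it by feel. The pin has about 0.04 play either way in it, with a hard full-height end stop on its far side and a 3.5 mm hump on its near side. Without lifting, the pin hits the hump after 0.1 to 0.9.
- mug_mid (a point): Centre (half-way up) of the loose white mug, 80 mm diameter, 92 mm tall. Bystander.
- handset_mid (a point): Centre (half-way up) of the loose black radio handset lying flat, 58 x 125 x 30 mm with a 60 mm aerial along its y axis. Bystander.
- memo_mid (a point): Centre (half-way up) of the loose yellow memo block, 76 x 76 x 22 mm. Bystander.
- cap_top (a point): Centre of the top of the round steel cap plate (60 mm diameter, 5 mm thick) under the T-handle, on the plunger's axis, 26.5 mm below handle_mid when the plunger is down. Moves with the tray only. Under it sits a ring with the hump, the rest notch and the end stop, clamped at an angle that differs from unit to unit. The guide pin meets them 20 mm from the axis.

How it is judged (in metres and radians):
On the way, in this order (a step that is already met when the one before it is completed fails the run):
1. the plunger is parked in its rest notch and let go, the tray still at its start (value of joint plunger between 0.008 and 0.0115 m and value of joint twist above 0.45 rad and value of joint tray below 0.03 m and contact force between the fingers and twist below 0.3 N), for 0.2 s.
2. the tray is slid up to the far end stop with the plunger parked (value of joint tray above 0.116 m and value of joint plunger above 0.008 m), for 0.2 s.
At the end, for the whole second after the job is handed in: The tray rests within 4 mm of the far end stop, the plunger is parked in its rest notch (lift 8 to 11.5 mm, handle turned at least 0.45 rad), nothing is held (all of step 2 and velocity of joint tray below 0.01 m/s and value of joint plunger below 0.0115 m and value of joint twist above 0.45 rad); the robot touches nothing.
It fails at once if the plunger's guide pin is forced against its end stop or cap with more than 25 N, or against the hump with more than 35 N (contact force between twist_c0 and ring_c2 above 25 N or contact force between twist_c0 and ring_c3 above 25 N or contact force between twist_c0 and ring_c0 above 35 N).
It fails at once if the tray is slung along faster than 0.35 m/s (velocity of joint tray above 0.35 m/s).
It fails at once if the mug is moved by more than 20 mm (distance of mug_mid from where it was at the start of the episode above 0.02 m).
It fails at once if the handset is moved by more than 20 mm (distance of handset_mid from where it was at the start of the episode above 0.02 m).
It fails at once if the memo block is moved by more than 20 mm (distance of memo_mid from where it was at the start of the episode above 0.02 m).
It also fails if it takes over 72 s, if anything falls off the work surface, if the arm or the gripper's body presses on something with over 40 N, if the wrist force passes 120 N, or if a joint passes its speed limit or range.

### The arm

A 6-joint arm with a two-finger parallel gripper is mounted at the origin on the work surface. World frame = base frame: x ahead of the robot, y to its left, z up, the work surface at z = 0. Lengths are in m, angles in degrees, forces in N, time in s.
With the tool pointing down it reaches from about 0.375 to 0.9 m from the base axis. Payload 3.1 kg.
Tool frame: the origin (TCP) lies where the fingers leave the gripper's body, on its centre line; the fingertips stand 70 mm ahead of it and the grasp point (between the pads) lies 51 mm ahead of it; y points along the fingers, z is the direction in which the jaws open and shut, and the axes are right-handed (so a half turn about y gives the same grasp; the last joint's range is limited). The gripper opens to 87 mm and grips with 3 to 60 N. Pads are 19 mm wide; open, the fingers measure 117 mm over their backs; the gripper's body (75 mm by 190 mm) begins 51 mm behind the grasp point.
Start: joints at [-74.685, 30.224, 82.088, -0, 67.689, -10.227], TCP at [0.27, -0.564, 0.292] pointing down, gripper open.
Joint ranges: [-176.69, 176.69], [-43.24, 126.21], [12.49, 139.97], [-82, 262], [0, 151.66], [-163.58, 163.58]. Speed limits (degrees/s): [159.86, 159.86, 180, 180, 180, 180].

### API

Orientations are given as a 3x3 rotation matrix whose columns are the frame's x, y, z axes.
In Python, from rig import bot gives the robot as it stands.
- The arm moves only by the shell command python3 -m pendant 'ROWS'. ROWS is JSON, a list of rows, each a list of 3 entries, a list of its own where there are three numbers: the shift along the tool's x, y, z in cm, then the turn, a rotation vector about the tool's x, y, z in rad, then the closure, from 0 (fully open) to 1 (shut). In form: [[[dx, dy, dz], [ax, ay, az], jaw], ...]. A call has 1 to 20 rows; each row shifts and turns the commanded pose from where the row before left it, along the tool's axes as they then stand; what a row does not reach is not made up. A row lasts 1/12 s, in which the tool goes at most 41.7 mm and 7.16 degrees, less where a joint would pass 70% of its speed; a pose out of reach is approached as far as the arm can. A call with a gripper value outside its range is refused whole. The fingers move at their own pace and stop on an object; the grip force is fixed at half the most. Time passes only in rows, so rows that do not move let the fingers close. It gives the time, the measured TCP pose, the force and the opening at its end, in the units of the state.
- bot.read_state(): the state, without advancing time (a new reading comes with each control period).
- bot.capture(name): name is "scene" or "top" or "wrist"; returns a dict with "img" (400x640x3 uint8, red, green, blue), "fx", "fy", "cx", "cy" (pixels), "R" (3x3) and "t" (3): a world point X has camera coordinates R X + t. Camera axes: x right, y down, z forward; pixel columns grow to the right and rows downward; lengths in m; the calibration is good to about 2 mm. A picture is of the moment at which its call begins. There is no depth.
- bot.hand_in(): hands the job in, once; it reports no verdict.
The state is a dict: "time_s": time; "joint_positions": joint angles; "qvel": joint speeds; "tau": joint torques, N m; "position": TCP position; "tcp_rot": TCP orientation; "force": force on the tool from outside, world axes, zero at the start; "moment": the same for the moment, N m; "opening": opening from 0.0 (shut) to 1.0 (fully open).
Only numpy, scipy, OpenCV 4.12 (cv2) and the standard library are available. Lean on these libraries where they do the work, as an engineer would, in place of code of your own. Each camera call takes 0.05 s, during which the arm holds its last target.

## Working session

There is one attempt and no reset: what is moved stays moved. The work goes in short steps, Python scripts to look and compute and a shell command to move; the robot and the scene stay as the last step left them, time stands still between calls to the robot, and variables do not carry over. Pictures are saved under pics/ and viewed, and the job is handed in when it is done.

```bash
mkdir -p pics; ls; python3 - <<'E'
from rig import bot
import cv2,json
s=bot.read_state(); print(s)
for n in("scene","top","wrist"):
    c=bot.capture(n); cv2.imwrite(f"pics/{n}0.png",c["img"][:,:,::-1]); print(n,c["fx"],c["fy"],c["cx"],c["cy"],c["R"],c["t"])
E
```

```text
pics
{'time_s': 0.0, 'joint_positions': array([-7.46835030e+01,  3.02777117e+01,  8.21586163e+01, -7.36496709e-04,
        6.76906236e+01, -1.02272353e+01]), 'qvel': array([ 0.03411317,  0.08718942,  0.10223935, -0.00198762,  0.07499339,
       -0.02220995]), 'tau': array([ 5.84028803e-04, -4.40039957e+01, -1.76591957e+01,  6.32832572e-02,
        5.82221069e-02, -1.64950793e-04]), 'position': array([ 0.26936093, -0.56330108,  0.29127256]), 'tcp_rot': array([[-9.02254428e-01, -5.96753938e-04,  4.31203653e-01],
       [-4.31203897e-01,  2.13387974e-03, -9.02251986e-01],
       [-3.81714313e-04, -9.99997545e-01, -2.18262507e-03]]), 'force': array([ 0.21642646, -0.75729669, -0.21218053]), 'moment': array([-0.03368325,  0.00684502, -0.01771319]), 'opening': 1.0006010794146782}
scene 394.4569578249459 394.4569578249459 322.3425969361527 195.82739243464988 [[ 0.68113269  0.73215167 -0.00349049]
 [ 0.6129911  -0.5728697  -0.54411599]
 [-0.40037502  0.36847555 -0.83900275]] [-0.37542932 -0.3498656   1.35697227]
top 423.83189108320227 423.83189108320227 310.8503104870994 206.64628629047658 [[ 0.02509395 -0.99911892 -0.03364029]
 [-0.99611479 -0.02214869 -0.08523358]
 [ 0.08441339  0.03564843 -0.99579293]] [-0.0403654   0.61832226  1.03771594]
wrist 303.1830051948671 303.1830051948671 317.64642372885095 204.60104703242433 [[ 0.43190607 -0.90191768 -0.00127984]
 [-0.87287684 -0.41835548  0.25112687]
 [-0.22703119 -0.10734607 -0.96795333]] [-0.62485244 -0.03145326  0.38865881]
```

View pics/scene0.png

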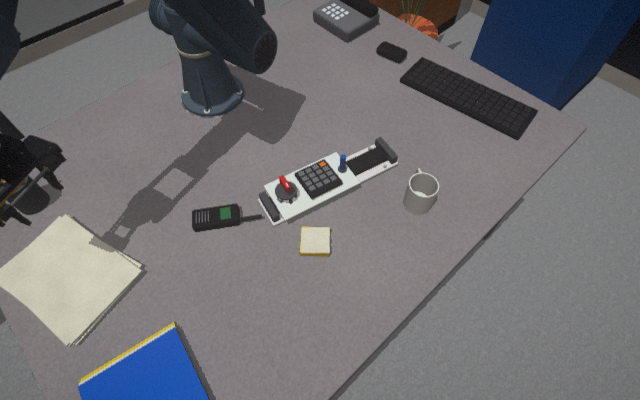

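View pics/top0.png

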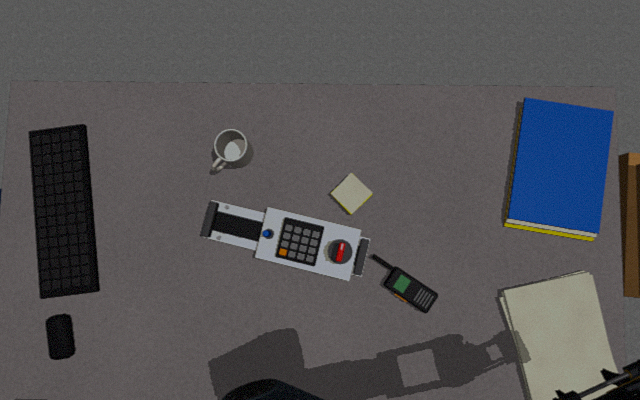

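View pics/wrist0.png

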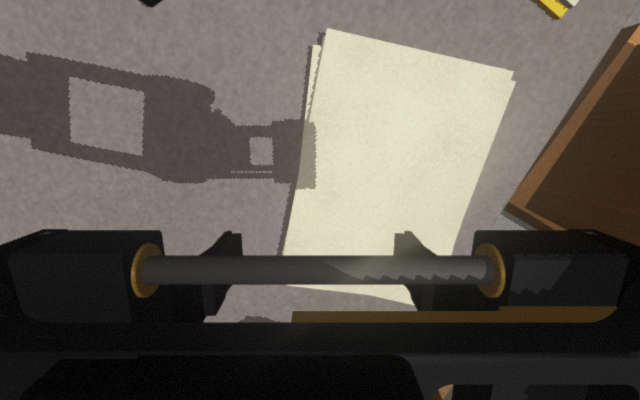

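The top view shows the handle at about (340,252), the post at (268,234), the end stops at (210,220) and (361,257), the mug at (230,147), the memo at (351,193) and the handset at (410,288). I'll enlarge the tray area next.

```bash
python3 - <<'E'
import cv2
a=cv2.imread("pics/top0.png")[190:290,190:390]; cv2.imwrite("pics/topc.png",cv2.resize(a,None,fx=4,fy=4,interpolation=cv2.INTER_CUBIC))
a=cv2.imread("pics/scene0.png")[130:230,240:410]; cv2.imwrite("pics/scenec.png",cv2.resize(a,None,fx=4,fy=4,interpolation=cv2.INTER_CUBIC))
E
```

```text
(no output)
```

View pics/topc.png

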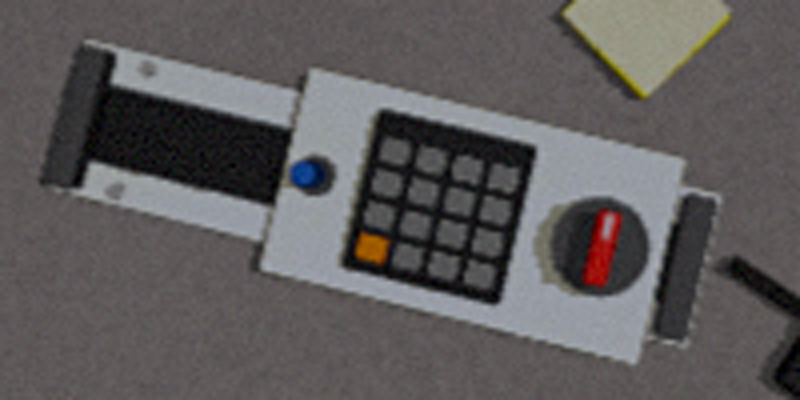

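View pics/scenec.png

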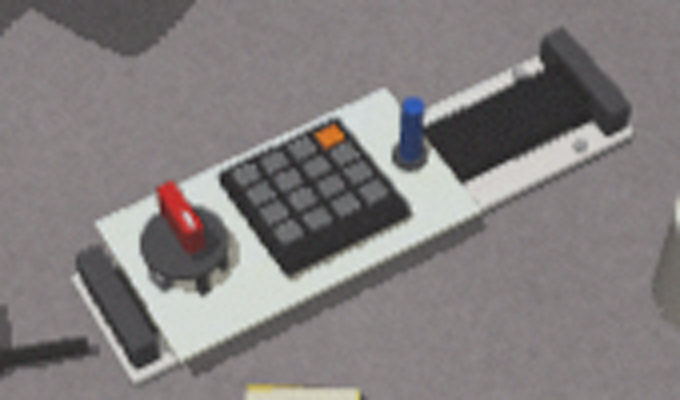

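```bash
cat > h.py <<'E'
import numpy as np
T=dict(f=423.83189108320227,cx=310.8503104870994,cy=206.64628629047658,R=np.array([[ 0.02509395,-0.99911892,-0.03364029],[-0.99611479,-0.02214869,-0.08523358],[ 0.08441339,0.03564843,-0.99579293]]),t=np.array([-0.0403654,0.61832226,1.03771594]))
S=dict(f=394.4569578249459,cx=322.3425969361527,cy=195.82739243464988,R=np.array([[ 0.68113269,0.73215167,-0.00349049],[ 0.6129911,-0.5728697,-0.54411599],[-0.40037502,0.36847555,-0.83900275]]),t=np.array([-0.37542932,-0.3498656,1.35697227]))
def cam(c): return dict(f=c["fx"],cx=c["cx"],cy=c["cy"],R=np.array(c["R"]),t=np.array(c["t"]))
def ray(c,p):
    d=c["R"].T@np.array([(p[0]-c["cx"])/c["f"],(p[1]-c["cy"])/c["f"],1]); return -c["R"].T@c["t"],d/np.linalg.norm(d)
def atz(c,p,z):
    o,d=ray(c,p); return o+d*(z-o[2])/d[2]
def tri(*obs):
    A=np.zeros((3,3));b=np.zeros(3);L=[ray(c,p) for c,p in obs]
    for o,d in L:
        M=np.eye(3)-np.outer(d,d);A+=M;b+=M@o
    X=np.linalg.solve(A,b); return X,[np.linalg.norm((np.eye(3)-np.outer(d,d))@(X-o)) for o,d in L]
def proj(c,X):
    q=c["R"]@np.array(X)+c["t"]; return q[:2]/q[2]*c["f"]+[c["cx"],c["cy"]]
E
python3 - <<'E'
from h import *
tc=lambda x,y:(T,(190+(x+.5)/4-.5,190+(y+.5)/4-.5))
sc=lambda x,y:(S,(240+(x+.5)/4-.5,130+(y+.5)/4-.5))
for n,a,b in [("post top",tc(300,174),sc(411,102)),("handle top inner",tc(596,280),sc(168,186)),("handle top outer",tc(610,213),sc(190,223)),
 ("tray A",tc(310,68),sc(480,215)),("tray B",tc(685,158),sc(190,362)),("tray C",tc(636,362),sc(97,222)),("tray D",tc(262,268),sc(388,88)),("farstop out in",tc(45,183),sc(558,30)),("farstop outR",tc(83,42),sc(630,100))]:
    X,r=tri(a,b); print(n,X.round(4),np.round(r,4))
for n,p,z in [("tray A",(310,68),.03),("tray B",(685,158),.03)]: print(n,atz(*tc(*p),z))
a=atz(*tc(310,68),.03);b=atz(*tc(685,158),.03);print(np.degrees(np.arctan2(*(a-b)[1::-1])),np.linalg.norm(a-b))
a=atz(*tc(262,268),.03);b=atz(*tc(636,362),.03);print(np.degrees(np.arctan2(*(a-b)[1::-1])),np.linalg.norm(a-b))
print("memo",atz(T,(351,193),.022)," mug",atz(T,(230,147),.09),"hs",atz(T,(410,288),.03),atz(T,(375,257),.01))
E
```

```text
post top [0.5486 0.078  0.0983] [0. 0.]
handle top inner [ 0.4931 -0.0939  0.1062] [0.0017 0.0017]
handle top outer [ 0.5301 -0.1027  0.1118] [0.0005 0.0005]
tray A [0.6164 0.084  0.0279] [0.0002 0.0002]
tray B [ 0.5677 -0.148   0.0334] [0.0037 0.0037]
tray C [ 0.4409 -0.122   0.0372] [0.0009 0.0009]
tray D [0.4925 0.11   0.0365] [0.0019 0.0019]
farstop out in [0.5403 0.2466 0.0349] [0. 0.]
farstop outR [0.6285 0.2236 0.0493] [0.0011 0.0011]
tray A [0.61635686 0.08381765 0.03      ]
tray B [ 0.56561413 -0.15126845  0.03      ]
77.81971900512701 0.24050009983723017
77.57919694076453 0.23828555815264446
memo [ 0.65612794 -0.12580115  0.022     ]  mug [0.7530402 0.1697928 0.09     ] hs [ 0.42498695 -0.27283836  0.03      ] [ 0.49730495 -0.18927957  0.01      ]
```

Checks: tray length comes out at 0.24 m, tray top about 0.037, and handle and post both fall on the tray's centreline. The rail's +y points at 77.7°, and handle_mid is about (0.512, -0.098, 0.095). I'll go above the handle first.

```bash
python3 -m pendant '[[[-3,0,-2.25],[0,0,0],0],[[-3,0,-2.25],[0,0,0],0],[[-3,0,-2.25],[0,0,0],0],[[-3,0,-2.25],[0,0,0],0],[[-3,0,-2.25],[0,0,0],0],[[-3,0,-2.25],[0,0,0],0],[[-3,0,-2.25],[0,0,0],0],[[-3,0,-2.25],[0,0,0],0],[[-3,0,-2.25],[0,0,0],0],[[-3,0,-2.25],[0,0,0],0],[[-3,0,-2.25],[0,0,0],0],[[-3,0,-2.25],[0,0,0],0],[[-3,0,-2.25],[0,0,0],0],[[-3,0,-2.25],[0,0,0],0]]'
python3 -m pendant '[[[0,0,0],[0,-0.124,0],0],[[0,0,0],[0,-0.124,0],0],[[0,0,0],[0,-0.124,0],0],[[0,0,0],[0,-0.124,0],0],[[0,0,0],[0,-0.124,0],0],[[0,0,0],[0,-0.124,0],0],[[0,0,0],[0,-0.124,0],0],[[0,0,0],[0,-0.124,0],0],[[0,0,0],[0,-0.124,0],0],[[0,0,0],[0,-0.124,0],0],[[0,0,0],[0,-0.124,0],0],[[0,0,0],[0,-0.124,0],0],[[0,0,0],[0,-0.124,0],0],[[0,0,0],[0,-0.124,0],0],[[0,0,0],[0,-0.124,0],0],[[0,0,0],[0,-0.124,0],0],[[0,0,0],[0,-0.124,0],0],[[0,0,0],[0,-0.124,0],0],[[0,0,0],[0,-0.124,0],0],[[0,0,0],[0,-0.124,0],0]]'
python3 - <<'E'
from rig import bot
import cv2
from h import *
s=bot.read_state(); print(s["joint_positions"].round(1),s["position"].round(4),s["tcp_rot"].round(3),s["force"],s["moment"])
c=bot.capture("wrist"); cv2.imwrite("pics/w1.png",c["img"][:,:,::-1]);C=cam(c);print(proj(C,(.512,-.098,.109)),proj(C,(.5505,.0775,.098)),c["R"],c["t"])
c=bot.capture("top"); cv2.imwrite("pics/t1.png",c["img"][:,:,::-1])
E
```

```text
time_s: 1.32
position: [0.513, -0.0967, 0.2922]
tcp_rot: [[-0.902, -0.0, 0.431], [-0.431, 0.0, -0.902], [0.0, -1.0, -0.0]]
force: [0.3, -1.0, 0.3]
opening: 0.996
time_s: 2.98
position: [0.5124, -0.0985, 0.292]
tcp_rot: [[0.978, -0.001, 0.208], [-0.208, 0.0, 0.978], [-0.001, -1.0, 0.0]]
force: [-1.5, -1.2, -0.5]
opening: 1.0
[ -23.2   22.3   96.8    0.    60.9 -101.1] [ 0.5124 -0.0985  0.292 ] [[ 0.978 -0.001  0.208]
 [-0.208  0.     0.978]
 [-0.001 -1.     0.   ]] [-1.48151987 -1.18329957 -0.48905642] [ 0.07021807 -0.09722643 -0.00640001]
[319.2312308  201.30237166] [504.42217876 199.88827159] [[ 2.07342809e-01  9.78268118e-01 -6.69563596e-04]
 [ 9.47151253e-01 -2.00576278e-01  2.50347079e-01]
 [ 2.44772267e-01 -5.25418445e-02 -9.68155923e-01]] [-0.00873586 -0.53496711  0.25826574]
```

View pics/w1.png

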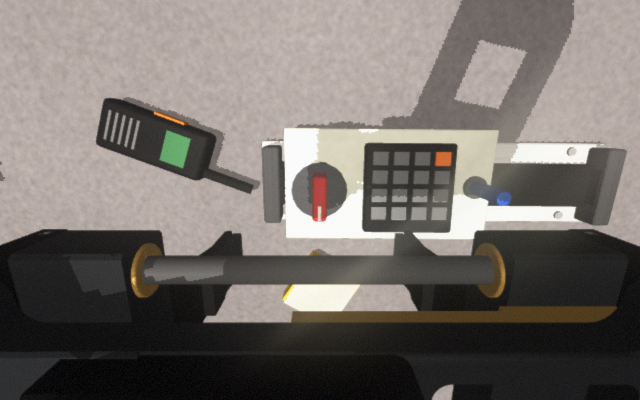

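The bar in the wrist view is at (319,178–221). My estimate projects to (319,201), so they agree. The jaws lie across the bar and the area below is clear, so I'll go down and close.

```bash
python3 -m pendant '[[[0,2.2,0],[0,0,0],0],[[0,2.2,0],[0,0,0],0],[[0,2.2,0],[0,0,0],0],[[0,2.2,0],[0,0,0],0],[[0,2.2,0],[0,0,0],0],[[0,2.2,0],[0,0,0],0],[[0,1.1,0],[0,0,0],0],[[0,0,0],[0,0,0],0],[[0,0,0],[0,0,0],0]]'
python3 - <<'E'
from rig import bot
import cv2
from h import *
s=bot.read_state(); print(s["joint_positions"].round(1),s["position"].round(4),s["force"].round(2),s["moment"].round(3))
c=bot.capture("scene"); im=c["img"][130:230,220:380,::-1];cv2.imwrite("pics/s2.png",cv2.resize(im,None,fx=4,fy=4,interpolation=cv2.INTER_CUBIC))
c=bot.capture("wrist"); cv2.imwrite("pics/w2.png",c["img"][:,:,::-1])
E
```

```text
time_s: 3.83
position: [0.5124, -0.0985, 0.1487]
tcp_rot: [[0.976, -0.001, 0.216], [-0.216, 0.001, 0.976], [-0.002, -1.0, 0.0]]
force: [-0.1, -0.5, -0.6]
opening: 1.004
[ -23.2   35.2  103.7    0.    41.2 -100.7] [ 0.5124 -0.0985  0.1487] [-0.08 -0.45 -0.62] [ 0.082 -0.169  0.039]
```

View pics/s2.png

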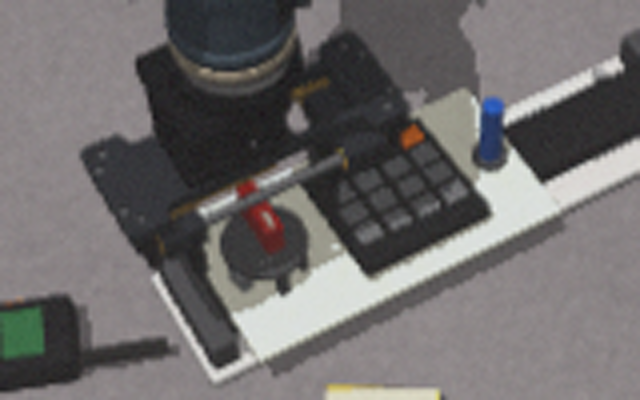

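View pics/w2.png

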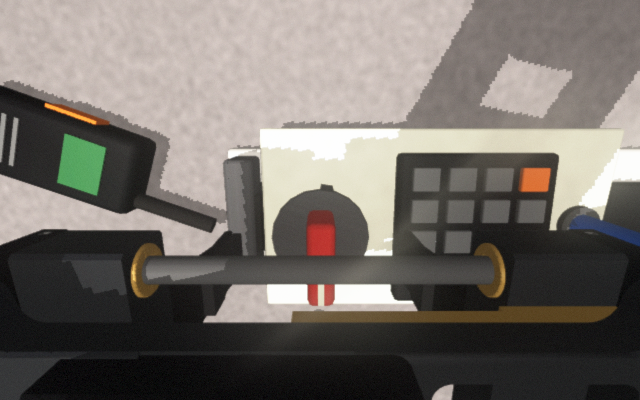

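```bash
python3 - <<'E'
from rig import bot
from h import *
C=cam(bot.capture("wrist"))
c=np.array([.5124,-.0985]);v=np.array([.977,-.213])
for z in(.109,.095,.081):
  for d in(-.022,0,.022): print(z,d,proj(C,[*(c+d*v),z]).round(1))
E
python3 - <<'E'
import cv2
a=cv2.imread("pics/w2.png")[190:320,240:400];cv2.imwrite("pics/w2c.png",cv2.resize(a,None,fx=4,fy=4,interpolation=cv2.INTER_CUBIC))
E
```

```text
0.109 -0.022 [320.  227.9]
0.109 0 [320.  271.3]
0.109 0.022 [320.  311.5]
0.095 -0.022 [319.8 218.8]
0.095 0 [319.8 258.9]
0.095 0.022 [319.8 296.2]
0.081 -0.022 [319.7 211.3]
0.081 0 [319.7 248.4]
0.081 0.022 [319.7 283.3]
```

View pics/w2c.png

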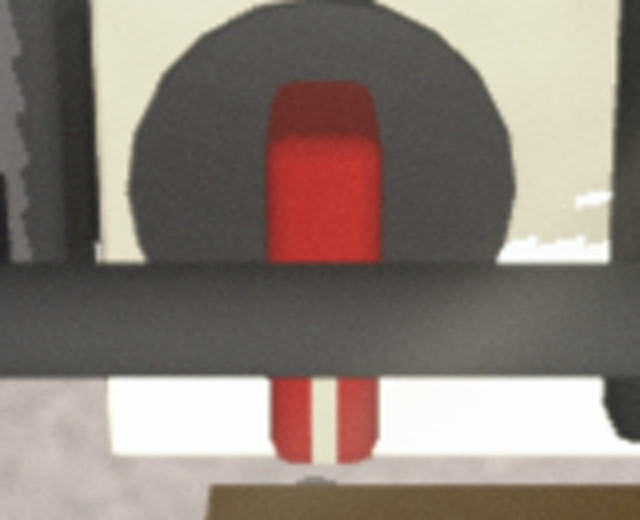

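The bar shows about 1.5 mm towards tool −x of the grasp line. I'll correct that and close.

```bash
python3 -m pendant '[[[-0.15,0,0],[0,0,0],0],[[0,0,0],[0,0,0],0.5],[[0,0,0],[0,0,0],0.7],[[0,0,0],[0,0,0],0.8],[[0,0,0],[0,0,0],0.85],[[0,0,0],[0,0,0],0.9],[[0,0,0],[0,0,0],1],[[0,0,0],[0,0,0],1],[[0,0,0],[0,0,0],1],[[0,0,0],[0,0,0],1],[[0,0,0],[0,0,0],1]]'
python3 - <<'E'
from rig import bot
s=bot.read_state(); print(s["position"].round(4),s["tcp_rot"].round(4),s["force"].round(2),s["moment"].round(3),s["opening"])
E
```

```text
time_s: 4.9
position: [0.5111, -0.0982, 0.1492]
tcp_rot: [[0.977, -0.0, 0.214], [-0.214, 0.0, 0.977], [-0.0, -1.0, 0.0]]
force: [0.5, -0.7, -0.2]
opening: 0.326
[ 0.5111 -0.0982  0.1492] [[ 9.768e-01 -1.000e-04  2.141e-01]
 [-2.141e-01  1.000e-04  9.768e-01]
 [-1.000e-04 -1.000e+00  0.000e+00]] [ 0.46 -0.68 -0.23] [ 0.09  -0.121  0.013] 0.3259928369003699
```

```bash
python3 -m pendant '[[[0,0,0],[0,0,0],1],[[0,0,0],[0,0,0],1],[[0,0,0],[0,0,0],1],[[0,0,0],[0,0,0],1],[[0,0,0],[0,0,0],1],[[0,0,0],[0,0,0],1]]'
python3 - <<'E'
from rig import bot
s=bot.read_state(); print(s["position"].round(4),s["tcp_rot"].round(4),s["force"].round(2),s["moment"].round(3),s["opening"])
E
```

```text
time_s: 5.4
position: [0.5113, -0.0975, 0.1493]
tcp_rot: [[0.977, 0.0, 0.215], [-0.215, 0.001, 0.977], [-0.0, -1.0, 0.001]]
force: [1.3, 4.9, 1.6]
opening: 0.159
[ 0.5113 -0.0975  0.1493] [[ 9.767e-01  2.000e-04  2.147e-01]
 [-2.147e-01  1.300e-03  9.767e-01]
 [-0.000e+00 -1.000e+00  1.300e-03]] [1.25 4.95 1.64] [ 1.    -0.451 -0.002] 0.15916744033807975
```

```bash
python3 -m pendant '[[[0,0,0.05],[0,0,0],1],[[0,-0.2,0],[0,0,0],1],[[0,-0.3,0],[0,0,0],1],[[0,-0.3,0],[0,0,0],1],[[0,-0.2,0],[0,0,0],1],[[0,0,0],[0,0,0],1],[[0,0,0],[0,0,0],1]]'
python3 - <<'E'
from rig import bot
s=bot.read_state(); print(s["position"].round(4),s["force"].round(2),s["moment"].round(3),s["opening"])
E
```

```text
time_s: 5.98
position: [0.5112, -0.0974, 0.1583]
tcp_rot: [[0.977, -0.0, 0.215], [-0.215, 0.001, 0.977], [-0.001, -1.0, 0.001]]
force: [3.3, 3.8, -11.2]
opening: 0.162
[ 0.5112 -0.0974  0.1583] [  3.3    3.81 -11.16] [ 0.812 -0.877  0.011] 0.16164764542243631
```

```bash
python3 -m pendant '[[[0,-0.2,0],[0,0,0],1],[[0,-0.2,0],[0,0,0],1],[[0,-0.2,0],[0,0,0],1],[[0,-0.1,0],[0,0,0],1],[[0,0,0],[0,0,0],1],[[0,0,0],[0,0,0],1]]'
python3 - <<'E'
from rig import bot
s=bot.read_state(); print(s["position"].round(4),s["force"].round(2),s["moment"].round(3),s["opening"])
E
```

```text
time_s: 6.48
position: [0.5112, -0.0974, 0.1649]
tcp_rot: [[0.977, -0.001, 0.215], [-0.215, 0.001, 0.977], [-0.001, -1.0, 0.001]]
force: [4.2, 4.5, -12.4]
opening: 0.162
[ 0.5112 -0.0974  0.1649] [  4.17   4.46 -12.44] [ 0.761 -1.01  -0.014] 0.16175815282360112
```

```bash
python3 -m pendant '[[[0,-0.05,0],[0,0.03,0],1],[[0,0,0],[0,0.05,0],1],[[0,0,0],[0,0.05,0],1],[[0,0,0],[0,0.05,0],1],[[0,0,0],[0,0.02,0],1],[[0,0,0],[0,0,0],1]]'
python3 - <<'E'
from rig import bot
import numpy as np
s=bot.read_state(); r=s["tcp_rot"];print(s["position"].round(4),np.degrees(np.arctan2(r[1,2],r[0,2])),s["force"].round(2),s["moment"].round(3),s["opening"])
E
```

```text
time_s: 6.98
position: [0.5112, -0.0974, 0.1653]
tcp_rot: [[0.914, -0.001, 0.405], [-0.405, 0.001, 0.914], [-0.001, -1.0, 0.001]]
force: [3.0, 4.1, -13.7]
opening: 0.16
[ 0.5112 -0.0974  0.1653] 66.10338925355238 [  3.05   4.07 -13.72] [ 0.742 -0.92  -0.025] 0.159788762508661
```

```bash
cat > st.py <<'E'
from rig import bot
import numpy as np
s=bot.read_state(); r=s["tcp_rot"];print("twist",round(np.radians(77.6)-np.arctan2(r[1,2],r[0,2]),4),s["position"].round(4),s["force"].round(2),"M",s["moment"].round(3),"tau6",s["tau"][5].round(3),s["opening"].round(4),s["joint_positions"].round(2))
E
python3 -m pendant '[[[0,0,0],[0,0.05,0],1],[[0,0,0],[0,0.05,0],1],[[0,0,0],[0,0.05,0],1],[[0,0,0],[0,0.05,0],1],[[0,0,0],[0,0.05,0],1],[[0,0,0],[0,0.05,0],1],[[0,0,0],[0,0,0],1]]' >/dev/null; python3 st.py
```

```text
Traceback (most recent call last):
  File "st.py", line 3, in <module>
    s=bot.read_state(); r=s["tcp_rot"];print("twist",round(np.radians(77.6)-np.arctan2(r[1,2],r[0,2]),4),s["position"].round(4),s["force"].round(2),"M",s["moment"].round(3),"tau6",s["tau"][5].round(3),s["opening"].round(4),s["joint_positions"].round(2))
                                                                                                                                                                                                         ^^^^^^^^^^^^^^^^^^
AttributeError: 'float' object has no attribute 'round'
```

```bash

python3 -m pendant '[[[0,0,0],[0,0.02,0],1],[[0,0,0],[0,0.02,0],1],[[0,0,0],[0,0,0],1]]' >/dev/null; python3 st.py
```

```text
Traceback (most recent call last):
  File "st.py", line 3, in <module>
    s=bot.read_state(); r=s["tcp_rot"];print("twist",round(np.radians(77.6)-np.arctan2(r[1,2],r[0,2]),4),s["position"].round(4),s["force"].round(2),"M",s["moment"].round(3),"tau6",s["tau"][5].round(3),s["opening"].round(4),s["joint_positions"].round(2))
                                                                                                                                                                                                         ^^^^^^^^^^^^^^^^^^
AttributeError: 'float' object has no attribute 'round'
```

```bash
sed -i 's/s\["opening"\].round(4)/round(s["opening"],4)/' st.py; python3 st.py
```

```text
twist 0.5406 [ 0.5111 -0.0974  0.1653] [  4.28   2.83 -13.11] M [ 0.673 -0.974  0.013] tau6 0.084 0.158 [-2.3130e+01  3.3440e+01  1.0341e+02  6.0000e-02  4.3220e+01 -6.9800e+01]
```

```bash
python3 -m pendant '[[[0,0,0],[0,0.02,0],1],[[0,0,0],[0,0.02,0],1],[[0,0,0],[0,0,0],1]]' >/dev/null; python3 st.py
```

```text
twist 0.5806 [ 0.5111 -0.0974  0.1653] [  3.99   3.73 -13.  ] M [ 0.666 -0.903  0.02 ] tau6 0.084 0.1587 [-2.3130e+01  3.3440e+01  1.0341e+02  6.0000e-02  4.3220e+01 -6.7500e+01]
```

```bash
python3 -m pendant '[[[0,0,0],[0,0.02,0],1],[[0,0,0],[0,0.01,0],1],[[0,0,0],[0,0,0],1]]' >/dev/null; python3 st.py
```

```text
twist 0.6102 [ 0.5111 -0.0974  0.1653] [  4.58   3.09 -13.94] M [ 0.642 -0.868 -0.014] tau6 0.047 0.1601 [-2.3130e+01  3.3440e+01  1.0342e+02  6.0000e-02  4.3220e+01 -6.5810e+01]
```

```bash
python3 -m pendant '[[[0,0,0],[0,0.015,0],1],[[0,0,0],[0,0.015,0],1],[[0,0,0],[0,0,0],1]]' >/dev/null; python3 st.py
```

```text
twist 0.6404 [ 0.5111 -0.0974  0.1653] [  4.49   3.48 -12.86] M [ 0.654 -0.93  -0.026] tau6 0.061 0.1584 [-2.3130e+01  3.3440e+01  1.0342e+02  6.0000e-02  4.3220e+01 -6.4080e+01]
```

```bash
python3 -m pendant '[[[0,0,0],[0,0.015,0],1],[[0,0,0],[0,0.015,0],1],[[0,0,0],[0,0,0],1]]' >/dev/null; python3 st.py
```

```text
twist 0.6704 [ 0.5111 -0.0974  0.1653] [  4.73   4.12 -12.86] M [ 0.627 -0.891 -0.054] tau6 0.061 0.1584 [-2.3130e+01  3.3440e+01  1.0342e+02  6.0000e-02  4.3220e+01 -6.2360e+01]
```

```bash
python3 -m pendant '[[[0,0,0],[0,0.015,0],1],[[0,0,0],[0,0.015,0],1],[[0,0,0],[0,0,0],1]]' >/dev/null; python3 st.py
```

```text
twist 0.7004 [ 0.5111 -0.0975  0.1653] [  4.43   3.43 -12.93] M [ 0.648 -0.909  0.012] tau6 0.061 0.1567 [-2.3130e+01  3.3440e+01  1.0342e+02  6.0000e-02  4.3220e+01 -6.0640e+01]
```

```bash
python3 -m pendant '[[[0,0,0],[0,0.015,0],1],[[0,0,0],[0,0.015,0],1],[[0,0,0],[0,0,0],1]]' >/dev/null; python3 st.py
```

```text
twist 0.7304 [ 0.5111 -0.0974  0.1653] [  4.33   2.47 -12.78] M [ 0.619 -0.864 -0.069] tau6 0.061 0.1572 [-2.3130e+01  3.3440e+01  1.0342e+02  6.0000e-02  4.3230e+01 -5.8920e+01]
```

```bash
python3 -m pendant '[[[0,0,0],[0,0.015,0],1],[[0,0,0],[0,0.015,0],1],[[0,0,0],[0,0,0],1]]' >/dev/null; python3 st.py
```

```text
twist 0.7604 [ 0.5111 -0.0974  0.1653] [  4.06   3.23 -14.07] M [ 0.65  -0.912  0.011] tau6 0.061 0.1608 [-2.3130e+01  3.3440e+01  1.0342e+02  6.0000e-02  4.3230e+01 -5.7200e+01]
```

```bash
python3 -m pendant '[[[0,0,0],[0,0.015,0],1],[[0,0,0],[0,0.015,0],1],[[0,0,0],[0,0,0],1]]' >/dev/null; python3 st.py
```

```text
twist 0.7904 [ 0.5111 -0.0975  0.1653] [  5.02   4.03 -13.25] M [ 0.616 -0.795 -0.022] tau6 0.061 0.1578 [-2.3130e+01  3.3440e+01  1.0342e+02  5.0000e-02  4.3230e+01 -5.5480e+01]
```

```bash
python3 -m pendant '[[[0,0,0],[0,0.015,0],1],[[0,0,0],[0,0.015,0],1],[[0,0,0],[0,0,0],1]]' >/dev/null; python3 st.py
```

```text
twist 0.8204 [ 0.5111 -0.0974  0.1653] [  3.57   3.81 -13.28] M [ 0.632 -0.882 -0.067] tau6 0.061 0.1581 [-2.3130e+01  3.3440e+01  1.0342e+02  5.0000e-02  4.3230e+01 -5.3760e+01]
```

```bash
python3 -m pendant '[[[0,0,0],[0,0.015,0],1],[[0,0,0],[0,0.015,0],1],[[0,0,0],[0,0,0],1]]' >/dev/null; python3 st.py
```

```text
twist 0.8504 [ 0.5111 -0.0975  0.1653] [  3.79   3.22 -13.54] M [ 0.714 -0.948 -0.041] tau6 0.061 0.153 [-2.3130e+01  3.3440e+01  1.0342e+02  5.0000e-02  4.3230e+01 -5.2050e+01]
```

```bash
python3 -m pendant '[[[0,0,0],[0,0.015,0],1],[[0,0,0],[0,0.015,0],1],[[0,0,0],[0,0,0],1]]' >/dev/null; python3 st.py
```

```text
twist 0.8804 [ 0.5111 -0.0974  0.1653] [  4.08   3.12 -11.59] M [ 0.629 -0.867  0.053] tau6 0.061 0.1555 [-2.3130e+01  3.3440e+01  1.0342e+02  5.0000e-02  4.3230e+01 -5.0330e+01]
```

```bash
python3 -m pendant '[[[0,0,0],[0,0.015,0],1],[[0,0,0],[0,0.015,0],1],[[0,0,0],[0,0,0],1]]' >/dev/null; python3 st.py
```

```text
twist 0.9105 [ 0.5111 -0.0974  0.1653] [  3.61   3.56 -13.21] M [ 0.654 -0.879  0.008] tau6 0.061 0.1604 [-2.3130e+01  3.3440e+01  1.0342e+02  5.0000e-02  4.3230e+01 -4.8600e+01]
```

```bash
python3 -m pendant '[[[0,0,0],[0,0.015,0],1],[[0,0,0],[0,0.015,0],1],[[0,0,0],[0,0,0],1]]' >/dev/null; python3 st.py
python3 - <<'E'
from rig import bot
import cv2
c=bot.capture("scene"); im=c["img"][130:230,220:380,::-1];cv2.imwrite("pics/s3.png",cv2.resize(im,None,fx=4,fy=4,interpolation=cv2.INTER_CUBIC))
c=bot.capture("wrist"); im=c["img"][170:320,220:420,::-1];cv2.imwrite("pics/w3.png",cv2.resize(im,None,fx=4,fy=4,interpolation=cv2.INTER_CUBIC))
E
```

```text
twist 0.9404 [ 0.5111 -0.0974  0.1653] [  4.55   3.9  -14.13] M [ 0.628 -0.841  0.007] tau6 0.062 0.1626 [-2.3130e+01  3.3440e+01  1.0342e+02  5.0000e-02  4.3230e+01 -4.6890e+01]
```

View pics/s3.png

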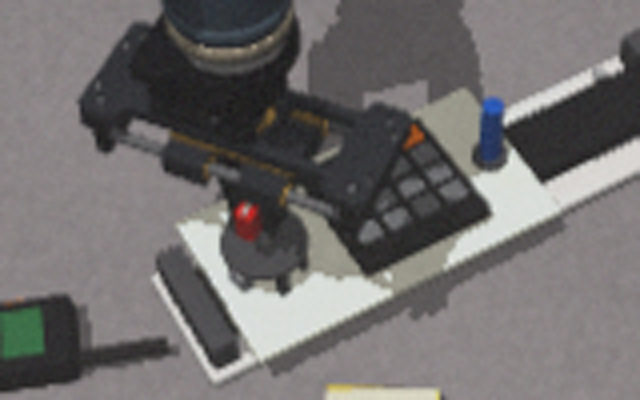

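View pics/w3.png

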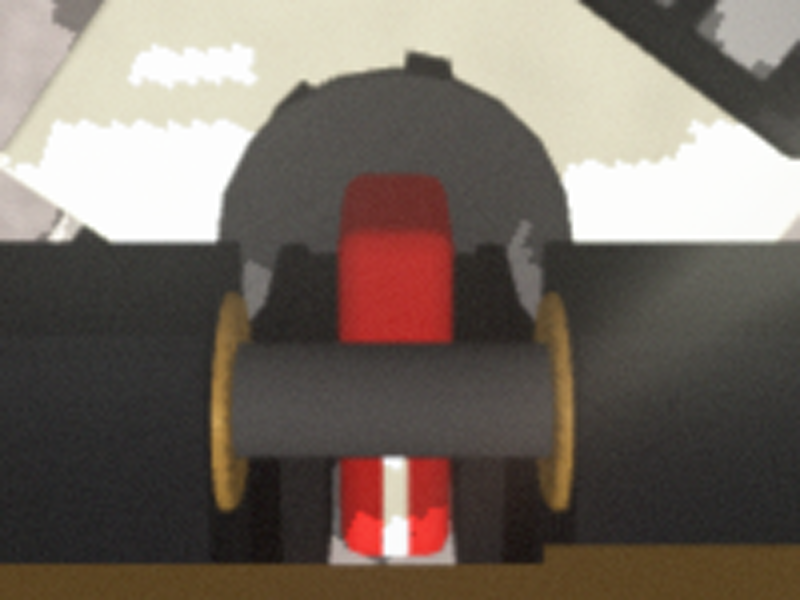

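The handle bar stays aligned with the jaws, vertical in the wrist view at x≈394 in the crop, so it is turning with the gripper. I'll keep feeling for the stop.

```bash
python3 -m pendant '[[[0,0,0],[0,0.015,0],1],[[0,0,0],[0,0.015,0],1],[[0,0,0],[0,0,0],1]]' >/dev/null; python3 st.py
```

```text
twist 0.9704 [ 0.5111 -0.0974  0.1653] [  3.77   3.39 -11.66] M [ 0.655 -0.834  0.003] tau6 0.062 0.159 [-2.3130e+01  3.3440e+01  1.0342e+02  5.0000e-02  4.3230e+01 -4.5170e+01]
```

```bash
python3 -m pendant '[[[0,0,0],[0,0.015,0],1],[[0,0,0],[0,0.015,0],1],[[0,0,0],[0,0,0],1]]' >/dev/null; python3 st.py
```

```text
twist 1.0004 [ 0.5111 -0.0974  0.1653] [  3.12   3.12 -13.41] M [ 0.617 -0.873 -0.016] tau6 0.062 0.1577 [-2.3130e+01  3.3440e+01  1.0342e+02  5.0000e-02  4.3230e+01 -4.3450e+01]
```

```bash
python3 -m pendant '[[[0,0,0],[0,0.015,0],1],[[0,0,0],[0,0.015,0],1],[[0,0,0],[0,0,0],1]]' >/dev/null; python3 st.py
```

```text
twist 1.0304 [ 0.5111 -0.0974  0.1653] [  4.21   4.69 -13.46] M [ 0.614 -0.89   0.004] tau6 0.062 0.1623 [-2.3130e+01  3.3440e+01  1.0342e+02  5.0000e-02  4.3230e+01 -4.1730e+01]
```

```bash
python3 -m pendant '[[[0,0,0],[0,0.015,0],1],[[0,0,0],[0,0.015,0],1],[[0,0,0],[0,0,0],1]]' >/dev/null; python3 st.py
```

```text
twist 1.0604 [ 0.511  -0.0974  0.1653] [  3.89   3.02 -13.23] M [ 0.624 -0.863 -0.053] tau6 0.062 0.1599 [-2.3130e+01  3.3440e+01  1.0342e+02  5.0000e-02  4.3230e+01 -4.0010e+01]
```

```bash
python3 -m pendant '[[[0,0,0],[0,0.015,0],1],[[0,0,0],[0,0.015,0],1],[[0,0,0],[0,0,0],1]]' >/dev/null; python3 st.py
```

```text
twist 1.0904 [ 0.511  -0.0974  0.1652] [  3.52   3.09 -11.9 ] M [ 0.7   -0.842 -0.046] tau6 0.062 0.1594 [-2.3130e+01  3.3440e+01  1.0342e+02  5.0000e-02  4.3230e+01 -3.8300e+01]
```

```bash
python3 -m pendant '[[[0,0,0],[0,0.015,0],1],[[0,0,0],[0,0.015,0],1],[[0,0,0],[0,0,0],1]]' >/dev/null; python3 st.py
```

```text
twist 1.1204 [ 0.511  -0.0974  0.1653] [  4.84   3.94 -13.28] M [ 0.625 -0.841 -0.036] tau6 0.062 0.1575 [-2.3130e+01  3.3440e+01  1.0342e+02  5.0000e-02  4.3230e+01 -3.6580e+01]
```

```bash
python3 -m pendant '[[[0,0,0],[0,0.015,0],1],[[0,0,0],[0,0.015,0],1],[[0,0,0],[0,0,0],1]]' >/dev/null; python3 st.py
```

```text
twist 1.1504 [ 0.511  -0.0974  0.1653] [  4.41   3.15 -13.11] M [ 0.617 -0.839 -0.032] tau6 0.062 0.1589 [-2.3130e+01  3.3440e+01  1.0342e+02  5.0000e-02  4.3230e+01 -3.4860e+01]
```

```bash
python3 -m pendant '[[[0,0,0],[0,0.015,0],1],[[0,0,0],[0,0.015,0],1],[[0,0,0],[0,0,0],1]]' >/dev/null; python3 st.py
```

```text
twist 1.1804 [ 0.511  -0.0974  0.1653] [  4.21   3.84 -12.87] M [ 0.683 -0.824 -0.03 ] tau6 0.062 0.1581 [-2.3130e+01  3.3440e+01  1.0342e+02  5.0000e-02  4.3230e+01 -3.3140e+01]
```

```bash
python3 -m pendant '[[[0,0,0],[0,0.015,0],1],[[0,0,0],[0,0.015,0],1],[[0,0,0],[0,0,0],1]]' >/dev/null; python3 st.py
```

```text
twist 1.2104 [ 0.511  -0.0974  0.1652] [  3.28   2.65 -13.43] M [ 0.627 -0.905 -0.003] tau6 0.062 0.1558 [-2.3130e+01  3.3440e+01  1.0342e+02  5.0000e-02  4.3230e+01 -3.1420e+01]
```

```bash
python3 -m pendant '[[[0,0,0],[0,0.015,0],1],[[0,0,0],[0,0.015,0],1],[[0,0,0],[0,0,0],1]]' >/dev/null; python3 st.py
```

```text
twist 1.2404 [ 0.511  -0.0974  0.1653] [  4.66   2.87 -12.95] M [ 0.637 -0.82   0.   ] tau6 0.062 0.1569 [-2.3130e+01  3.3440e+01  1.0342e+02  5.0000e-02  4.3230e+01 -2.9700e+01]
```

```bash
python3 -m pendant '[[[0,0,0],[0,0.015,0],1],[[0,0,0],[0,0.015,0],1],[[0,0,0],[0,0,0],1]]' >/dev/null; python3 st.py
```

```text
twist 1.2704 [ 0.511  -0.0974  0.1653] [  3.72   3.11 -13.57] M [ 0.688 -0.835 -0.011] tau6 0.062 0.1566 [-2.3130e+01  3.3440e+01  1.0342e+02  5.0000e-02  4.3240e+01 -2.7980e+01]
```

```bash
python3 -m pendant '[[[0,0,0],[0,0.015,0],1],[[0,0,0],[0,0.015,0],1],[[0,0,0],[0,0,0],1]]' >/dev/null; python3 st.py
```

```text
twist 1.3004 [ 0.511  -0.0974  0.1653] [  3.4    3.32 -13.05] M [ 0.641 -0.827 -0.014] tau6 0.062 0.161 [-2.3130e+01  3.3440e+01  1.0342e+02  5.0000e-02  4.3240e+01 -2.6260e+01]
```

```bash
python3 -m pendant '[[[0,0,0],[0,0.015,0],1],[[0,0,0],[0,0.015,0],1],[[0,0,0],[0,0,0],1]]' >/dev/null; python3 st.py
```

```text
twist 1.3304 [ 0.511  -0.0974  0.1653] [  3.91   3.45 -12.38] M [ 0.596 -0.829 -0.042] tau6 0.061 0.1618 [-2.3130e+01  3.3440e+01  1.0342e+02  5.0000e-02  4.3230e+01 -2.4540e+01]
```

```bash
python3 -m pendant '[[[0,0,0],[0,0.015,0],1],[[0,0,0],[0,0.015,0],1],[[0,0,0],[0,0,0],1]]' >/dev/null; python3 st.py
```

```text
twist 1.3601 [ 0.511  -0.0974  0.1653] [  4.53   3.27 -12.45] M [ 0.673 -0.821  0.074] tau6 0.142 0.1605 [-2.3130e+01  3.3440e+01  1.0342e+02  5.0000e-02  4.3240e+01 -2.2840e+01]
```

Tau6 has jumped for the first time, so this may be the end stop. I'll confirm with a tiny step.

```bash
python3 -m pendant '[[[0,0,0],[0,0.008,0],1],[[0,0,0],[0,0,0],1]]' >/dev/null; python3 st.py
```

```text
twist 1.3674 [ 0.5111 -0.0974  0.1653] [  4.04   3.37 -13.65] M [ 0.668 -0.826  0.101] tau6 0.162 0.1593 [-2.3130e+01  3.3440e+01  1.0342e+02  4.0000e-02  4.3230e+01 -2.2410e+01]
```

The end stop is felt at about 0.1 N·m (5 N at the pin). I'll back off 0.04 rad and lower.

```bash
python3 -m pendant '[[[0,0,0],[0,-0.02,0],1],[[0,0,0],[0,-0.02,0],1],[[0,0.15,0],[0,0,0],1],[[0,0.15,0],[0,0,0],1],[[0,0.15,0],[0,0,0],1],[[0,0,0],[0,0,0],1]]' >/dev/null; python3 st.py
```

```text
twist 1.3283 [ 0.511  -0.0974  0.1609] [  1.87   3.52 -11.82] M [ 0.683 -0.839  0.013] tau6 0.014 0.1541 [-2.3130e+01  3.3870e+01  1.0357e+02  5.0000e-02  4.2650e+01 -2.4660e+01]
```

```bash
python3 -m pendant '[[[0,0.1,0],[0,0,0],1],[[0,0.1,0],[0,0,0],1],[[0,0.05,0],[0,0,0],1],[[0,0,0],[0,0,0],1]]' >/dev/null; python3 st.py
```

```text
twist 1.3281 [ 0.511  -0.0974  0.1593] [ 2.93  4.19 -6.75] M [ 0.8   -0.587 -0.019] tau6 0.005 0.1574 [-2.3120e+01  3.4030e+01  1.0363e+02  4.0000e-02  4.2400e+01 -2.4660e+01]
```

```bash
python3 -m pendant '[[[0,0.1,0],[0,0,0],1],[[0,0,0],[0,0,0],1],[[0,0,0],[0,0,0],1]]' >/dev/null; python3 st.py
```

```text
twist 1.3279 [ 0.511  -0.0974  0.1591] [ 1.49  4.73 -1.95] M [ 0.879 -0.363  0.048] tau6 0.0 0.1565 [-2.3120e+01  3.4050e+01  1.0366e+02  4.0000e-02  4.2340e+01 -2.4660e+01]
```

The pin is seated: the load dropped to about 2 N at a lift of about 9.8 mm. I'll release and retreat.

```bash
python3 -m pendant '[[[0,0,0],[0,0,0],0.8],[[0,0,0],[0,0,0],0.7],[[0,0,0],[0,0,0],0.6],[[0,0,0],[0,0,0],0.6],[[0,0,0],[0,0,0],0.6],[[0,0,0],[0,0,0],0.6],[[0,-1.5,0],[0,0,0],0.6],[[0,-2,0],[0,0,0],0.6],[[0,-3,0],[0,0,0],0.6],[[0,-3,0],[0,0,0],0.6],[[0,-2,0],[0,0,0],0.6],[[0,0,0],[0,0,0],0.6]]' ; python3 st.py
python3 - <<'E'
from rig import bot
import cv2
c=bot.capture("scene"); im=c["img"][130:230,220:380,::-1];cv2.imwrite("pics/s4.png",cv2.resize(im,None,fx=4,fy=4,interpolation=cv2.INTER_CUBIC))
c=bot.capture("wrist"); cv2.imwrite("pics/w4.png",c["img"][:,:,::-1])
E
```

```text
time_s: 16.92
position: [0.5134, -0.0987, 0.2781]
tcp_rot: [[0.027, 0.009, 1.0], [-1.0, -0.004, 0.027], [0.004, -1.0, 0.009]]
force: [0.7, -0.4, 0.2]
opening: 0.401
twist 1.3272 [ 0.5134 -0.0987  0.2781] [ 0.7  -0.42  0.21] M [-0.016 -0.109  0.003] tau6 -0.005 0.4006 [-2.313e+01  2.330e+01  9.787e+01 -1.000e-02  5.828e+01 -2.468e+01]
```

View pics/s4.png

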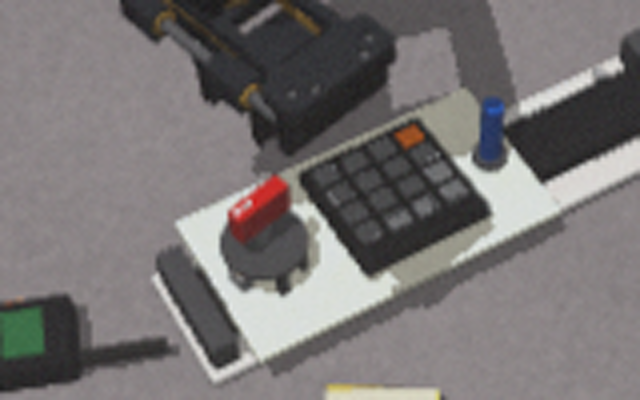

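View pics/w4.png

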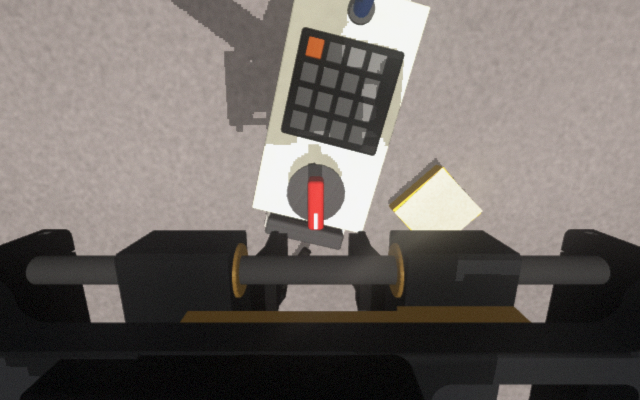

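The handle stays turned and raised: the bar now points at the post in both views. Next I'll turn the jaws along the rail's x axis and go above the post.

```bash
python3 -m pendant '[[[0,0,0],[0,0.12,0],0.4],[[0,0,0],[0,0.12,0],0.4],[[-2,0,0],[0,0,0],0.4],[[-2,0,0],[0,0,0],0.4],[[-2,0,0],[0,0,0],0.4],[[-2,0,0],[0,0,0],0.4],[[-2,0,0],[0,0,0],0.4],[[-2,0,0],[0,0,0],0.4],[[-2,0,0],[0,0,0],0.4],[[-2,0,0],[0,0,0],0.4],[[-2,0,0],[0,0,0],0.4],[[0,0,0],[0,0,0],0.4],[[0,0,0],[0,0,0],0.4]]' ; python3 st.py
python3 - <<'E'
from rig import bot
import cv2
from h import *
s=bot.read_state();c=bot.capture("wrist"); cv2.imwrite("pics/w5.png",c["img"][:,:,::-1]);C=cam(c)
p=s["position"]
print("tcp axis at z=.098",proj(C,[p[0],p[1],.098]),"est post",proj(C,(.5505,.0775,.098)),"base",proj(C,(.5505,.0775,.038)))
c=bot.capture("top"); im=c["img"][170:300,170:390,::-1];cv2.imwrite("pics/t5.png",cv2.resize(im,None,fx=3.5,fy=3.5,interpolation=cv2.INTER_CUBIC))
E
```

```text
time_s: 18.1
position: [0.5484, 0.0788, 0.272]
tcp_rot: [[-0.209, -0.004, 0.978], [-0.978, -0.0, -0.209], [0.001, -1.0, -0.004]]
force: [0.0, -0.2, -0.7]
opening: 0.603
twist 1.5651 [0.5484 0.0788 0.272 ] [ 0.   -0.22 -0.7 ] M [-0.025 -0.05   0.027] tau6 0.028 0.6027 [-3.360e+00  2.629e+01  9.350e+01 -3.000e-02  6.042e+01  8.730e+00]
tcp axis at z=.098 [318.46377734 202.44822501] est post [321.0269916  203.39540714] base [320.6297153  189.77547096]
```

View pics/w5.png

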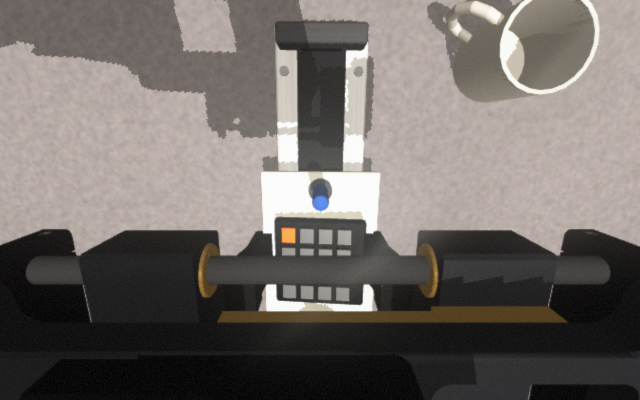

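View pics/t5.png

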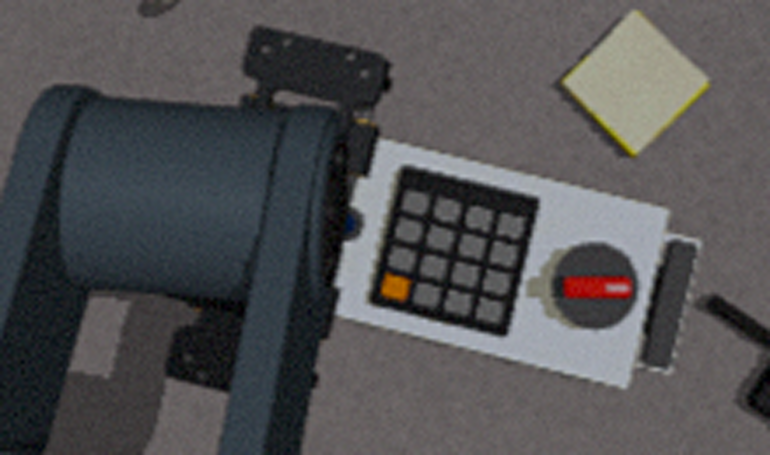

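The post top is at (320.5,202) against a prediction of (321,203). The handle still points along the rail in the top view. I'll descend and grip the post.

```bash
python3 -m pendant '[[[0.05,2,0.2],[0,0,0],0.4],[[0,2.5,0],[0,0,0],0.4],[[0,2.5,0],[0,0,0],0.4],[[0,2.5,0],[0,0,0],0.4],[[0,2,0],[0,0,0],0.4],[[0,1.2,0],[0,0,0],0.4],[[0,1,0],[0,0,0],0.4],[[0,0,0],[0,0,0],0.4],[[0,0,0],[0,0,0],0.4],[[0,0,0],[0,0,0],0.4]]' ; python3 st.py
python3 - <<'E'
from rig import bot
import cv2
c=bot.capture("wrist"); cv2.imwrite("pics/w6.png",c["img"][:,:,::-1])
E
```

```text
time_s: 19.03
position: [0.5517, 0.0768, 0.1375]
tcp_rot: [[-0.212, 0.001, 0.977], [-0.977, -0.0, -0.212], [-0.0, -1.0, 0.001]]
force: [-0.6, -0.5, 0.0]
opening: 0.603
twist 1.5679 [0.5517 0.0768 0.1375] [-0.57 -0.5   0.01] M [-0.038 -0.056  0.047] tau6 -0.001 0.6033 [-3.57 38.   99.02 -0.   42.89  8.67]
```

View pics/w6.png

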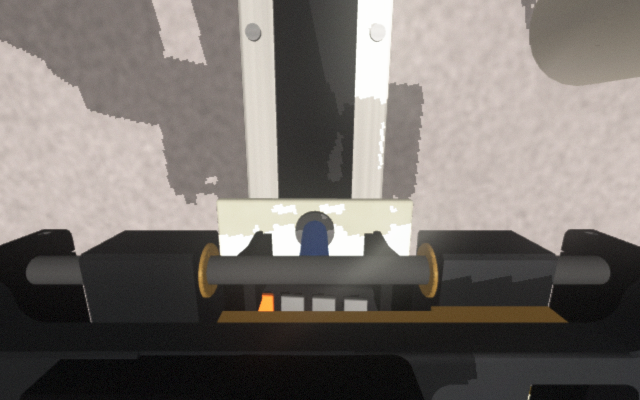

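The post stands between the fingers at (314,240), about 1 mm off centre. I'll shift by that and close.

```bash
python3 -m pendant '[[[0,0.3,-0.1],[0,0,0],0.6],[[0,0,0],[0,0,0],0.8],[[0,0,0],[0,0,0],0.9],[[0,0,0],[0,0,0],1],[[0,0,0],[0,0,0],1],[[0,0,0],[0,0,0],1],[[0,0,0],[0,0,0],1],[[0,0,0],[0,0,0],1],[[0,0,0],[0,0,0],1],[[0,0,0],[0,0,0],1],[[0,0,0],[0,0,0],1],[[0,0,0],[0,0,0],1]]' ; python3 st.py
```

```text
time_s: 20.08
position: [0.5499, 0.0776, 0.1338]
tcp_rot: [[-0.211, -0.001, 0.977], [-0.977, 0.0, -0.211], [-0.0, -1.0, -0.001]]
force: [-0.6, 0.7, 2.8]
opening: 0.176
twist 1.5674 [0.5499 0.0776 0.1338] [-0.63  0.71  2.78] M [ 0.123  0.197 -0.009] tau6 -0.0 0.1761 [-3.500e+00  3.829e+01  9.929e+01  1.000e-02  4.245e+01  8.690e+00]
```

The post is gripped (15.3 mm). I'll slide gently, about 0.1 m/s at most.

```bash
python3 -m pendant '[[[-0.2,0,0],[0,0,0],1],[[-0.4,0,0],[0,0,0],1],[[-0.7,0,0],[0,0,0],1],[[-0.7,0,0],[0,0,0],1],[[-0.7,0,0],[0,0,0],1],[[-0.7,0,0],[0,0,0],1],[[-0.7,0,0],[0,0,0],1],[[0,0,0],[0,0,0],1]]' ; python3 st.py
```

```text
time_s: 20.75
position: [0.5592, 0.1197, 0.1338]
tcp_rot: [[-0.211, 0.001, 0.978], [-0.978, 0.002, -0.211], [-0.002, -1.0, 0.0]]
force: [-2.0, 2.6, 4.3]
opening: 0.173
twist 1.5666 [0.5592 0.1197 0.1338] [-2.02  2.59  4.29] M [ 0.34   0.339 -0.05 ] tau6 0.045 0.1728 [ 0.85 39.09 96.92  0.14 43.94 12.91]
```

```bash
python3 -m pendant '[[[-0.3,0,0],[0,0,0],1],[[-0.7,0,0],[0,0,0],1],[[-0.8,0,0],[0,0,0],1],[[-0.8,0,0],[0,0,0],1],[[-0.8,0,0],[0,0,0],1],[[-0.8,0,0],[0,0,0],1],[[-0.8,0,0],[0,0,0],1],[[-0.7,0,0],[0,0,0],1],[[-0.4,0,0],[0,0,0],1],[[-0.2,0,0],[0,0,0],1],[[0,0,0],[0,0,0],1]]' ; python3 st.py
```

```text
time_s: 21.67
position: [0.5726, 0.1802, 0.1338]
tcp_rot: [[-0.211, 0.001, 0.977], [-0.977, 0.001, -0.211], [-0.001, -1.0, 0.001]]
force: [0.1, 2.7, 3.5]
opening: 0.177
twist 1.5673 [0.5726 0.1802 0.1338] [0.07 2.74 3.48] M [ 0.284  0.16  -0.049] tau6 0.043 0.1768 [6.780e+00 4.055e+01 9.267e+01 9.000e-02 4.670e+01 1.892e+01]
```

```bash
python3 -m pendant '[[[-0.25,0,0],[0,0,0],1],[[-0.25,0,0],[0,0,0],1],[[-0.25,0,0],[0,0,0],1],[[-0.25,0,0],[0,0,0],1],[[-0.2,0,0],[0,0,0],1],[[0,0,0],[0,0,0],1]]' ; python3 st.py
```

```text
time_s: 22.17
position: [0.575, 0.1913, 0.1338]
tcp_rot: [[-0.212, 0.001, 0.977], [-0.977, 0.001, -0.212], [-0.001, -1.0, 0.001]]
force: [-1.8, -0.7, 3.9]
opening: 0.178
twist 1.5676 [0.575  0.1913 0.1338] [-1.77 -0.69  3.95] M [-0.013  0.07   0.034] tau6 0.009 0.1778 [7.840e+00 4.087e+01 9.178e+01 4.000e-02 4.731e+01 2.003e+01]
```

```bash
python3 -m pendant '[[[-0.1,0,0],[0,0,0],1],[[-0.1,0,0],[0,0,0],1],[[0,0,0],[0,0,0],1]]' ; python3 st.py
```

```text
time_s: 22.42
position: [0.5754, 0.193, 0.1338]
tcp_rot: [[-0.211, 0.001, 0.977], [-0.977, 0.0, -0.211], [-0.0, -1.0, 0.001]]
force: [-0.7, -0.7, 3.5]
opening: 0.17
twist 1.5673 [0.5754 0.193  0.1338] [-0.69 -0.72  3.55] M [-0.051  0.124  0.026] tau6 0.015 0.1698 [8.000e+00 4.092e+01 9.164e+01 1.000e-02 4.741e+01 2.019e+01]
```

```bash
python3 -m pendant '[[[-0.1,0,0],[0,0,0],1],[[-0.05,0,0],[0,0,0],1],[[0,0,0],[0,0,0],1]]' ; python3 st.py
```

```text
time_s: 22.67
position: [0.5757, 0.1944, 0.1338]
tcp_rot: [[-0.211, 0.001, 0.977], [-0.977, 0.0, -0.211], [-0.0, -1.0, 0.0]]
force: [-1.9, 0.2, 4.3]
opening: 0.174
twist 1.5674 [0.5757 0.1944 0.1338] [-1.85  0.2   4.33] M [-0.161  0.091  0.017] tau6 0.005 0.1744 [ 8.13 40.96 91.52  0.   47.49 20.33]
```

```bash
python3 -m pendant '[[[-0.1,0,0],[0,0,0],1],[[-0.05,0,0],[0,0,0],1],[[0,0,0],[0,0,0],1]]' ; python3 st.py
```

```text
time_s: 22.92
position: [0.5758, 0.1949, 0.1338]
tcp_rot: [[-0.211, -0.0, 0.978], [-0.978, -0.002, -0.211], [0.002, -1.0, 0.0]]
force: [-0.0, -4.8, 4.2]
opening: 0.174
twist 1.5667 [0.5758 0.1949 0.1338] [-0.04 -4.76  4.21] M [-0.836  0.035  0.053] tau6 0.018 0.1741 [ 8.22 40.99 91.43 -0.12 47.6  20.47]
```

The end stop is reached: 5 N reaction and 0.120 m of travel. I'll ease off, release and lift away.

```bash
python3 -m pendant '[[[0,0,0],[0,0,0],1],[[0,0,0],[0,0,0],1],[[0.05,0,0],[0,0,0],1],[[0,0,0],[0,0,0],0.8],[[0,0,0],[0,0,0],0.6],[[0,0,0],[0,0,0],0.5],[[0,0,0],[0,0,0],0.5],[[0,0,0],[0,0,0],0.5],[[0,-1,0],[0,0,0],0.5],[[0,-2,0],[0,0,0],0.5],[[0,-3,0],[0,0,0],0.5],[[0,-3,0],[0,0,0],0.5],[[0,-3,0],[0,0,0],0.5],[[0,-2,0],[0,0,0],0.5],[[0,0,0],[0,0,0],0.5],[[0,0,0],[0,0,0],0.5]]' ; python3 st.py
python3 - <<'E'
from rig import bot
import cv2
c=bot.capture("scene"); im=c["img"][100:250,180:460,::-1];cv2.imwrite("pics/s7.png",cv2.resize(im,None,fx=2.8,fy=2.8,interpolation=cv2.INTER_CUBIC))
c=bot.capture("wrist"); cv2.imwrite("pics/w7.png",c["img"][:,:,::-1])
c=bot.capture("top"); im=c["img"][120:320,170:450,::-1];cv2.imwrite("pics/t7.png",cv2.resize(im,None,fx=2.8,fy=2.8,interpolation=cv2.INTER_CUBIC))
E
```

```text
time_s: 24.25
position: [0.5762, 0.1955, 0.2758]
tcp_rot: [[-0.211, 0.004, 0.977], [-0.977, 0.001, -0.211], [-0.002, -1.0, 0.004]]
force: [-0.5, -0.3, 0.3]
opening: 0.504
twist 1.5673 [0.5762 0.1955 0.2758] [-0.53 -0.29  0.27] M [-0.014 -0.066  0.021] tau6 0.002 0.5038 [8.230e+00 2.993e+01 8.568e+01 1.000e-02 6.416e+01 2.042e+01]
```

View pics/s7.png

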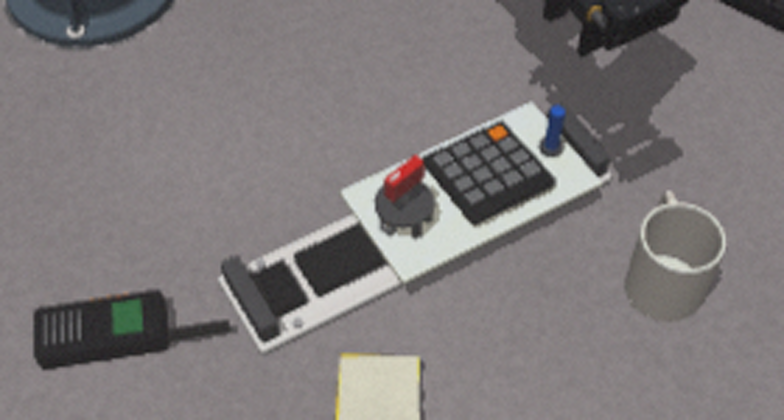

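View pics/w7.png

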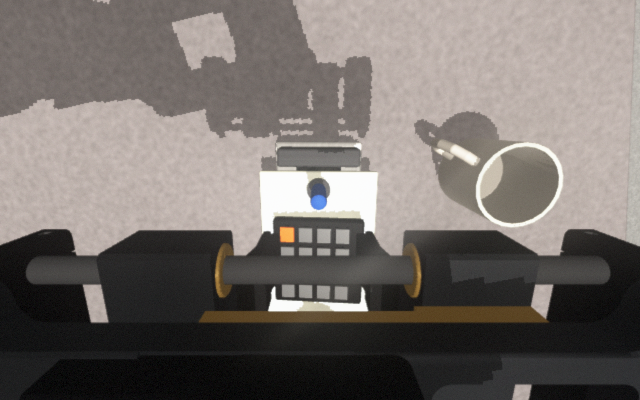

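View pics/t7.png

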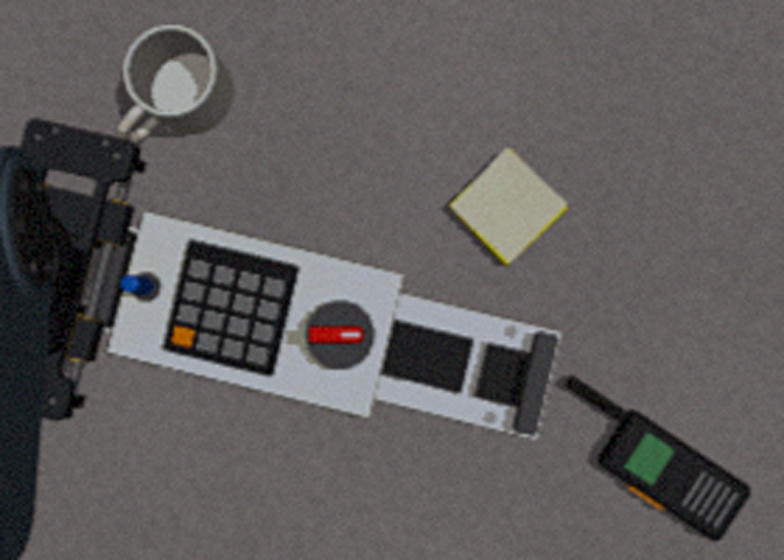

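The tray edge meets the far stop, and the post at (318,201) in the wrist view matches a 0.120 m shift. The handle is still turned and raised, and the mug at (172,70), memo at (508,207) and handset at (672,475) in the top crop are where they were. I'll hand in.

```bash
python3 - <<'E'
from rig import bot
print(bot.hand_in())
E
```

```text
the job is handed in; nothing more can be done
None
```

The job is handed in at about 24 s of robot time; the hand-in gave no verdict.

- **Plunger:** I gripped the T-handle and lifted it about 16 mm. I then turned it clockwise until the end stop showed at about 1.36 rad, with roughly 0.1 N·m on the wrist (about 5 N at the pin). After backing off 0.04 rad I lowered it into the rest notch, where the measured lift was about 9.8 mm and the load fell to about 2 N, and let go.
- **Tray:** I gripped the blue post and slid the tray at no more than about 0.1 m/s. A 5 N reaction at 0.120 m of travel marked the far stop. I then released the post and lifted clear.

In the last pictures the tray sits against the far stop with the handle still turned and raised. The mug, memo block and handset look unmoved, and the robot touches nothing (wrist force under 1 N). None of these checks failed or disagreed. The lift, twist and travel figures come from the arm's own position, because the joints themselves can't be read directly.

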